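# Bring the amber bottle round on the reagent carousel and set it out

### The arm

A 6-joint arm with a two-finger parallel gripper is mounted at the origin on a cart in front of the work surface, level with it; the furniture and walls round the work are solid. World frame = base frame: x ahead of the robot, y to its left, z up, the work surface at z = 0. Lengths are in m, angles in degrees, forces in N, time in s.
With the tool pointing down it reaches from about 0.4 to 0.825 m from the base axis. Payload 7 kg.
Tool frame: the origin (TCP) lies midway between the tips of the shut fingers; the grasp point (between the pads) lies 19 mm behind it (ctrl.hold_point_z is the distance from the TCP to the grasp point, in m); z points along the fingers, y is the line along which they close (so a half turn about z gives the same grasp; the last joint's range is limited). The gripper opens to 88 mm and grips with 3 to 60 N. Pads are 19 mm wide; open, the fingers measure 130 mm over their backs; the gripper's body (78 mm by 193 mm) begins 47 mm behind the grasp point.
Start: joints at [93.054, 20.546, 0.682, 0, -70.136, -16.507], TCP at [0.157, 0.656, 0.227] pointing down, gripper open.
Joint ranges: [-176.03, 176.03], [-82.01, 121.73], [-58.28, 71.71], [-173.87, 95.51], [-174.79, -0.11], [-173.66, 173.66]. Speed limits (degrees/s): [136.94, 136.94, 172.46, 180, 180, 180].

### API

Orientations are given as [roll, pitch, yaw] about the fixed x, y, z axes, in that order (R = Rz(yaw) Ry(pitch) Rx(roll)).
In Python, from plant import ctrl gives the robot as it stands.
- The arm moves only by the tool apply_moves, never from a script. Its argument "deltas" is a list of rows, each an object with "fingers": the finger opening in mm, from 0 to 87.6; "delta_pos": the shift along the tool's x, y, z in mm, a list of three; "angular": the turn, a rotation vector about the tool's x, y, z in degrees, a list of three. A call has 1 to 10 rows; each row is the pose to reach, as a shift and turn from the pose commanded when the call began, along the tool's axes at that moment; what a row does not reach only later rows make up. A row lasts 1/10 s, in which the tool goes at most 50 mm and 8.59 degrees, less where a joint would pass 70% of its speed; a pose out of reach is approached as far as the arm can. A call with a gripper value outside its range is refused whole. The fingers move at their own pace and stop on an object; the grip force is fixed at half the most. Time passes only in rows, so rows that repeat a pose let the fingers close. It gives the time, the measured TCP pose, the force, the opening and the grip force at its end, in the units of the state.
- ctrl.get_obs(): the state, without advancing time (a new reading comes with each control period).
- ctrl.snapshot(name): name is "scene" or "top" or "wrist"; returns the picture (384x512x3 uint8, red, green, blue); there is no depth.
- ctrl.camera_params(name): a dict with "fx", "fy", "cx", "cy" (pixels), "cam_to_world" (4x4, takes a point from camera to world coordinates); the wrist camera has in their place "mount" (4x4, takes a point from camera to tool coordinates, whose origin is the TCP and whose axes are the flange's). Camera axes: x right, y up, looking along -z (the intrinsics and any distortion apply to the point x, -y, -z); pixel columns grow to the right and rows downward; lengths in m; the calibration is good to about 2 mm. A picture is of the moment at which its call begins: read the wrist's pose just before it. camera_params takes no time and is no camera call.
- ctrl.close_job(): hands the job in; it is judged then, once.
The state is a dict: "clock": time; "joint_pos": joint angles; "qvel": joint speeds; "tau": joint torques, N m; "tool_pos": TCP position; "orientation": TCP orientation; "force": force on the tool from outside, world axes, zero at the start; "moment": the same for the moment, N m; "opening": finger opening in m; "gripper_force": force on a finger pad.
Only numpy, scipy, OpenCV 4.12 (cv2) and the standard library are available. Lean on these libraries where they do the work, as an engineer would, in place of code of your own. Each camera call takes 0.05 s, during which the arm holds its last target. There are 200 camera calls.

### The job

Turn the reagent carousel until the amber dropper bottle it carries stands in the middle of the open notch at the front of the clear lid and leave the carousel at rest there, then lift that bottle out and set it down gently, upright, inside the small blue spill tray. Keep the bottle upright all the way, leave the other three containers standing in their bays, and do not disturb the other things on the bench.

Things in the scene. Friction and masses are not known exactly. Their poses are not given: they have to be found in the camera images.
- port (a point): Centre of a bay that faces the notch squarely: point of the fixed housing, 95 mm from the turning axis, at the bays' floor (24 mm above the bench). Axes: z up, -x from the turning axis out through the notch toward the robot, y along the housing's front. The housing does not move in a run; its position and yaw vary.
- lid (a point): Centre of the housing's clear flat lid, on its top face, 140 mm above the bench, on the turning axis; axes as port. Lid 280 x 280 x 3 mm on four 12 mm posts at x, y = +-130 mm (to 144 mm high), over a white base 280 x 280 x 12 mm. Its blue-edged notch is open to the front: 130 mm wide (y -65 to 65), x -140 to -47 mm. Containers are lifted out only there.
- knob (a point): Grip point of the round black knob above the lid, on the carousel's vertical axis, 170 mm above the bench. Knob 44 mm in diameter, 150 to 190 mm above the bench. It is rigid with the grey disc (radius 132 mm) under the lid. Four bays on the disc, 90 degrees apart, centres 95 mm from the axis: pockets 68 mm along the rim by 50 mm radially, fence 12 mm high.
- carousel (a joint): Turning angle of the disc with its knob, rad, counter-clockwise positive from above. It is 0 at the start whichever way the bays then stand, so it tells only how far it was turned since. Stops at +-7 rad. No spring or detent: light friction (about 0.1 N m), stays where it is left.
- amber_mid (a point): Amber-brown dropper bottle, black top, 35 mm in diameter, 106 mm tall, about 80 g; point on its axis 53 mm above the underside, z along it. From 64 mm up the black top is 20 mm wide: grasp it about 94 mm above the underside, fingers closing along port's y, hand above lid and clear of knob. Starts in the bay left or right of the notch, about 57 to 123 degrees away.
- tray_in (a point): Centre of the inner floor of the blue square spill tray, 110 x 110 mm outside, walls 4 mm thick and 14 mm high, floor 4 mm above the bench; axes along its sides, z up. Left of the carousel, fixed to the bench; position and yaw vary.
- white_a_mid (a point): White plastic bottle with white cap, 45 x 62 x 109 mm, in a carousel bay, the one nearest the notch at the start; the point is on its axis 54 mm above its underside. Must stay in its bay.
- white_b_mid (a point): Second white plastic bottle of the same kind, in the side bay opposite the amber bottle's; the point is on its axis 54 mm above its underside. Must stay in its bay.
- jar_mid (a point): White round jar with blue cap, 44 mm in diameter, 90 mm tall, in the rear carousel bay at the start; the point is 45 mm above its underside. Must stay in its bay.
- tape_roll: Bystander: white tape roll lying flat, 82 mm in diameter, 19 mm high, on the bench to the right of the carousel; origin at centre of underside.
- marker_blue: Bystander: white and blue marker pen, 15 x 128 x 13 mm, lying on the bench to the right; origin at centre of underside.
- lab_timer: Bystander: small white lab timer, 39 x 68 x 62 mm, on the bench to the right of the carousel; origin at centre of underside.

How it is judged (in metres and radians):
On the way, in this order (a step that is already met when the one before it is completed fails the run):
1. the amber bottle, standing in its bay, is in the middle of the notch (within 20 mm of it) and the carousel at rest (horizontal distance between amber_mid and port below 0.02 m and height (world z) of amber_mid below 0.09 m and velocity of joint carousel between -0.1 and 0.1 rad/s), for 0.2 s.
2. the amber bottle is lifted out of its bay (by 40 mm or more) (height (world z) of amber_mid above 0.117 m), for 0.1 s.
At the end, for the whole second after the job is handed in: The amber bottle stands upright (within 0.1 rad), released and at rest on the floor of the blue tray, its centre within 38 mm of the tray's along each side; the other three containers still stand (within 0.2 rad) in the carousel, within 120 mm of its axis, at bay-floor height within 15 mm (x of amber_mid in the frame of tray_in between -0.038 and 0.038 m and y of amber_mid in the frame of tray_in between -0.038 and 0.038 m and z of amber_mid in the frame of tray_in between 0.045 and 0.058 m and angle between amber_mid's own z axis and vertical below 0.1 rad and linear speed of amber_bottle below 0.02 m/s and angle between each of white_a_mid, white_b_mid, jar_mid's own z axis and vertical below 0.2 rad and horizontal distance between each of white_a_mid, white_b_mid, jar_mid and knob below 0.12 m and height (world z) of white_a_mid between 0.063 and 0.093 m and height (world z) of white_b_mid between 0.063 and 0.093 m and height (world z) of jar_mid between 0.054 and 0.084 m); the robot touches nothing.
It fails at once if the amber bottle is tipped by more than 0.5 rad (angle between amber_mid's own z axis and vertical above 0.5 rad).
It fails at once if the amber bottle is dropped or banged down at the tray (faster than 0.5 m/s within 50 mm of its floor) (horizontal distance between amber_mid and tray_in below 0.08 m and height (world z) of amber_mid below 0.107 m and linear speed of amber_bottle above 0.5 m/s).
It fails at once if another container of the carousel is tipped by more than 0.5 rad (angle between any of white_a_mid, white_b_mid, jar_mid's own z axis and vertical above 0.5 rad).
It fails at once if another container is taken out of its bay (raised by more than 30 mm) (height (world z) of any of white_a_mid, white_b_mid above 0.108 m or height (world z) of jar_mid above 0.099 m).
It fails at once if the tape roll, the blue marker or the timer is moved by more than 30 mm (distance of any of tape_roll, marker_blue, lab_timer from where it was at the start of the episode above 0.03 m).
It also fails if it takes over 64 s, if anything falls off the work surface, if the arm or the gripper's body presses on something with over 40 N, if the wrist force passes 120 N, or if a joint passes its speed limit or range.

## Working session

There is one attempt and no reset: what is moved stays moved. The work goes in short steps, Python scripts to look and compute and a tool call to move; the robot and the scene stay as the last step left them, time stands still between calls to the robot, and variables do not carry over. Pictures are saved under pics/ and viewed, at most 12 in all, crops included, and the job is handed in when it is done.

Besides the shell and the picture viewer there is one more tool, called after ">>>" as name([rows], argument=value, ...), one row to a line, values as JSON. apply_moves: Moves the arm, as the interface text tells. Its arguments: {"type":"object","properties":{"deltas":{"type":"array"}},"required":["deltas"]}

```bash
mkdir -p pics; ls; python3 - <<'E'
from plant import ctrl
import cv2
for n in("scene","top"):
    cv2.imwrite(f"pics/{n}0.png",ctrl.snapshot(n)[:,:,::-1]); p=ctrl.camera_params(n); print(n,p)
print(ctrl.camera_params("wrist")); print(ctrl.get_obs(),ctrl.hold_point_z)
E
```

```text
pics
scene {'fx': 356.5881265598209, 'fy': 356.5881265598209, 'cx': 257.50907225710546, 'cy': 188.0159942888059, 'cam_to_world': array([[ 4.51504460e-01,  5.82915295e-01, -6.75539400e-01,
        -1.34997242e-01],
       [-8.92268341e-01,  2.95783575e-01, -3.41129424e-01,
        -4.97614797e-01],
       [ 9.63899864e-04,  7.56783877e-01,  6.53664467e-01,
         8.07948740e-01],
       [ 0.00000000e+00,  0.00000000e+00,  0.00000000e+00,
         1.00000000e+00]])}
top {'fx': 381.49202562415627, 'fy': 381.49202562415627, 'cx': 256.7880410443244, 'cy': 193.50715112234056, 'cam_to_world': array([[-3.70043749e-03,  9.92846969e-01, -1.19336510e-01,
         4.11323698e-01],
       [-9.99709411e-01, -8.30296141e-04,  2.40915809e-02,
        -1.19456798e-01],
       [ 2.38201684e-02,  1.19390981e-01,  9.92561531e-01,
         1.33742365e+00],
       [ 0.00000000e+00,  0.00000000e+00,  0.00000000e+00,
         1.00000000e+00]])}
{'fx': 310.2143973365229, 'fy': 310.2143973365229, 'cx': 250.0879387558507, 'cy': 194.91593206670922, 'mount': array([[ 4.54045363e-04,  9.50460668e-01,  3.1084451
[... 266 characters left out ...]
     1.00000000e+00]])}
{'clock': 0.1, 'joint_pos': array([ 9.30552445e+01,  2.05861166e+01,  6.40958395e-01, -1.63283849e-02,
       -7.01360468e+01, -1.65065468e+01]), 'qvel': array([ 0.01115123, -0.12689213,  0.03555835,  0.08862165, -0.06097593,
        0.00175704]), 'tau': array([-1.05126692e-03, -5.84159374e+01,  2.93751580e+01,  7.01555014e+00,
        1.01749896e-02, -4.35217908e-05]), 'tool_pos': array([0.15695411, 0.65606811, 0.22574922]), 'orientation': array([ 1.79917780e+02, -8.35613993e-03, -1.34568553e+01]), 'force': array([0.64959345, 0.67625369, 0.10448159]), 'moment': array([ 0.03397932, -0.07979502,  0.01134105]), 'gripper_force': 0.0, 'opening': 0.0875548541979823} 0.0188
```

View pics/scene0.png

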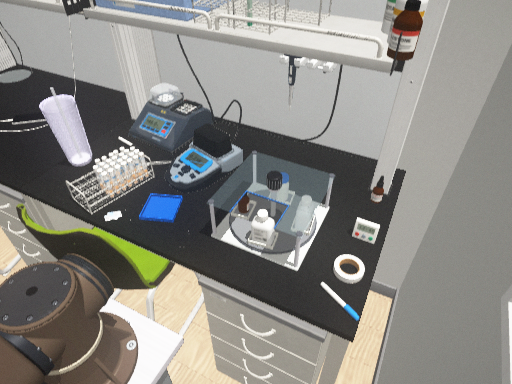

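View pics/top0.png

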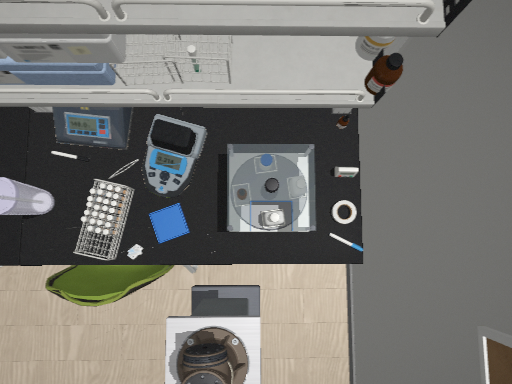

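The scene view shows the knob near (274,180), the amber bottle near (243,203) and the tray near (161,207). In the top view the knob is near (271,185), the amber cap near (242,195), the notch spans (250–293, 200–232), and the tray is near (169,223). Next I'll measure these and look at an enlarged crop.

```bash
cat > h.py <<'E'
import numpy as np, cv2
from scipy.spatial.transform import Rotation as R
from plant import ctrl
def cam(n,obs=None):
    p=ctrl.camera_params(n)
    if n=="wrist":
        o=obs or ctrl.get_obs(); T=np.eye(4); T[:3,:3]=R.from_euler('xyz',o['orientation'],degrees=True).as_matrix(); T[:3,3]=o['tool_pos']
        M=T@p['mount']
    else: M=p['cam_to_world']
    return p,M
def ray(c,u,v):
    p,M=c; d=M[:3,:3]@np.array([(u-p['cx'])/p['fx'],-(v-p['cy'])/p['fy'],-1]); return M[:3,3],d/np.linalg.norm(d)
def onz(c,u,v,z):
    o,d=ray(c,u,v); return o+d*(z-o[2])/d[2]
def tri(c1,p1,c2,p2):
    o1,d1=ray(c1,*p1); o2,d2=ray(c2,*p2)
    s=np.linalg.lstsq(np.c_[d1,-d2],o2-o1,rcond=None)[0]; a=o1+s[0]*d1; b=o2+s[1]*d2
    return (a+b)/2,np.linalg.norm(a-b)
def proj(c,X):
    p,M=c; x=np.linalg.inv(M)@np.r_[X,1]; return p['cx']-p['fx']*x[0]/x[2],p['cy']+p['fy']*x[1]/x[2]
E
python3 - <<'E'
from h import *
S,T=cam("scene"),cam("top")
s=cv2.imread("pics/scene0.png");t=cv2.imread("pics/top0.png")
def blue(im,box):
    x0,y0,x1,y1=box; h=cv2.cvtColor(im,cv2.COLOR_BGR2HSV)[y0:y1,x0:x1]
    m=cv2.inRange(h,(100,140,100),(125,255,255)); cs=max(cv2.findContours(m,0,2)[0],key=cv2.contourArea)
    r=cv2.minAreaRect(cs.astype(np.float32)+np.float32([x0,y0])); return r,cs[:,0]+[x0,y0]
rt,ct=blue(t,(140,195,200,250)); rs,cs=blue(s,(130,185,190,230))
print(rt,rs)
print("tray tri",tri(T,rt[0],S,rs[0]))
c=[onz(T,*q,.012) for q in cv2.boxPoints(rt)]; print(np.round(c,3), np.linalg.norm(c[0]-c[1]),np.linalg.norm(c[1]-c[2]), np.mean(c,0))
for q in [np.degrees(np.arctan2(*(c[i+1]-c[i])[1::-1])) for i in range(3)]: print("yaw",q)
# crops
a=cv2.resize(t[135:245,210:330],None,fx=4.4,fy=4.4,interpolation=2); cv2.imwrite("pics/tc.png",a)
b=cv2.resize(s[145:270,195:345],None,fx=4.4,fy=4.4,interpolation=2); cv2.imwrite("pics/sc.png",b)
E
```

```text
((168.70803833007812, 222.69708251953125), (31.86754035949707, 33.14907455444336), 70.01689147949219) ((160.49009704589844, 207.0989990234375), (41.39354705810547, 28.159555435180664), 5.7105937004089355)
tray tri (array([0.46813384, 0.1557066 , 0.00668315]), np.float64(0.005025498485111831))
[[0.502 0.226 0.012]
 [0.541 0.119 0.012]
 [0.437 0.08  0.012]
 [0.399 0.186 0.012]] 0.11331644581557068 0.11092219932133245 [0.46979462 0.15260786 0.012     ]
yaw -69.77770509661282
yaw -159.156303894934
yaw 109.91611426906789
```

View pics/tc.png

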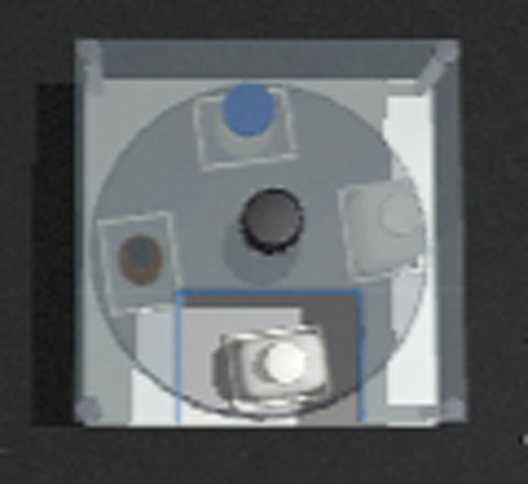

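View pics/sc.png

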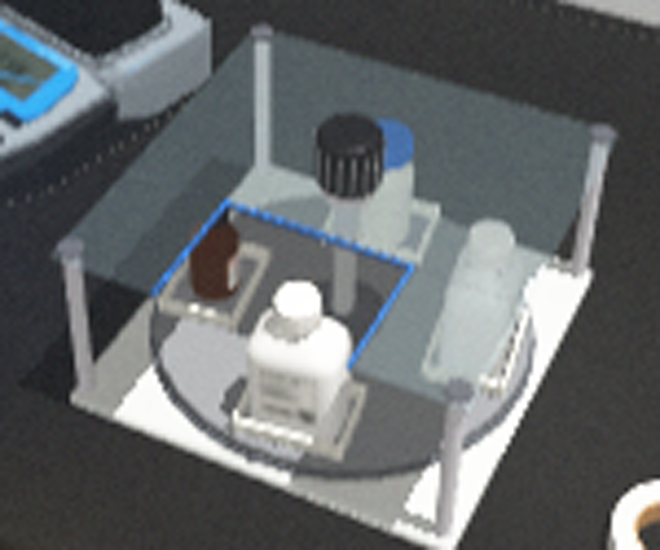

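The top crop shows the knob's top near full-image (272,184.5), the notch inner corners at (250.9,201.6) and (292.3,201.6), and the amber cap at about (242,192). In the scene crop the knob top is at (274.5,175.7) and the notch corners are at (247.3,191.4) and (288.9,205.7).

```bash
python3 - <<'E'
from h import *
S,T=cam("scene"),cam("top")
t0=np.array([210,135]);s0=np.array([195,145])
ft=lambda x,y:(t0+np.array([x,y])/4.4); fs=lambda x,y:(s0+np.array([x,y])/4.4)
for n,a,b in [("knobtop",ft(273,218),fs(350,135)),("nL",ft(180,293),fs(230,204)),("nR",ft(362,293),fs(413,267)),
  ("pFL",ft(88,410),fs(72,248)),("pBL",ft(89,50),fs(263,32)),("pBR",ft(447,50),fs(602,132)),("pFR",ft(455,410),fs(458,390))]:
    print(n,*[np.round(x,4) for x in tri(T,a,S,b)])
print("knob z.19",onz(T,*ft(273,218),.19),onz(S,*fs(350,135),.19))
P=[onz(T,*ft(*q),.144) for q in [(88,410),(89,50),(447,50),(455,410)]]; print(np.round(P,4),np.mean(P,0))
for i in range(4): d=P[(i+1)%4]-P[i]; print(np.linalg.norm(d),np.degrees(np.arctan2(d[1],d[0])))
P=[onz(S,*fs(*q),.144) for q in [(72,248),(263,32),(602,132),(458,390)]]; print(np.round(P,4),np.mean(P,0))
for i in range(4): d=P[(i+1)%4]-P[i]; print(np.linalg.norm(d),np.degrees(np.arctan2(d[1],d[0])))
print("cap",onz(T,*ft(141,247),.130))
# bay fence centre for amber at z .036
print("bay",onz(T,*ft(142,262),.036),"Abay",onz(T,*ft(277,370),.036),"jarbay",onz(T,*ft(245,128),.036))
E
```

```text
knobtop [ 0.5765 -0.1929  0.1863] 0.0028
nL [ 0.5296 -0.1297  0.1398] 0.0004
nR [ 0.5287 -0.2593  0.1406] 0.0029
pFL [ 0.4458 -0.0639  0.143 ] 0.0016
pBL [ 0.7065 -0.0634  0.1427] 0.0015
pBR [ 0.7063 -0.3231  0.1434] 0.0042
pFR [ 0.4444 -0.3232  0.1443] 0.0043
knob z.19 [ 0.57669642 -0.19383191  0.19      ] [ 0.57142389 -0.19355446  0.19      ]
[[ 0.4462 -0.0646  0.144 ]
 [ 0.7065 -0.0641  0.144 ]
 [ 0.7071 -0.325   0.144 ]
 [ 0.4454 -0.3252  0.144 ]] [ 0.57630459 -0.19473852  0.144     ]
0.2603584348149141 0.10820873139548748
0.2608575628191602 -89.87423993384176
0.26171476145739114 -179.94870061733226
0.2606007263198382 89.82760210954612
[[ 0.4444 -0.064   0.144 ]
 [ 0.7044 -0.0637  0.144 ]
 [ 0.7041 -0.3215  0.144 ]
 [ 0.4433 -0.3213  0.144 ]] [ 0.57406187 -0.19262409  0.144     ]
0.2599642304940867 0.05708109188406955
0.2578231728181863 -90.0744033173713
0.26073080614000965 179.95626763687403
0.25736731324453765 89.7547952956943
cap [ 0.56414544 -0.10177664  0.13      ]
bay [ 0.56424678 -0.10119061  0.036     ] Abay [ 0.47980493 -0.2059103   0.036     ] jarbay [ 0.67061138 -0.18230592  0.036     ]
```

```bash
cat >> h.py <<'E'
def goal(pos,yaw):
    o=ctrl.get_obs(); A=R.from_euler('xyz',o['orientation'],degrees=True); B=R.from_euler('xyz',[180,0,yaw],degrees=True)
    print("at",o['clock'],np.round(o['tool_pos'],4),np.round(o['orientation'],1),"open",o['opening'],"gf",o['gripper_force'],"F",np.round(o['force'],1))
    print("delta_pos",np.round(A.inv().apply(np.array(pos)-o['tool_pos'])*1000,1),"ang",np.round((A.inv()*B).as_rotvec(degrees=True),1))
E
python3 -c "
from h import *
goal([.40,.25,.30],-45)"
```

```text
at 0.1 [0.157  0.6561 0.2257] [179.9  -0.  -13.5] open 0.0875548541979823 gf 0.0 F [0.6 0.7 0.1]
delta_pos [330.9 338.5 -73.7] ang [ 0.1 -0.  31.5]
```

>>> apply_moves([
  {"fingers":87,"delta_pos":[20,20,-40],"angular":[0,0,4]},
  {"fingers":87,"delta_pos":[331,338,-74],"angular":[0,0,31.5]},
  {"fingers":87,"delta_pos":[331,338,-74],"angular":[0,0,31.5]},
  {"fingers":87,"delta_pos":[331,338,-74],"angular":[0,0,31.5]},
  {"fingers":87,"delta_pos":[331,338,-74],"angular":[0,0,31.5]},
  {"fingers":87,"delta_pos":[331,338,-74],"angular":[0,0,31.5]},
  {"fingers":87,"delta_pos":[331,338,-74],"angular":[0,0,31.5]},
  {"fingers":87,"delta_pos":[331,338,-74],"angular":[0,0,31.5]},
  {"fingers":87,"delta_pos":[331,338,-74],"angular":[0,0,31.5]},
  {"fingers":87,"delta_pos":[331,338,-74],"angular":[0,0,31.5]},
])

```text
clock: 1.1
tool_pos: [0.4007, 0.2486, 0.3008]
orientation: [-180.0, 0.0, -44.9]
force: [0.9, 0.8, 0.3]
opening: 0.0871
gripper_force: 0.0
```

```bash
python3 -c "
from h import *
goal([.5755,-.1935,.30],-83)"
```

```text
at 1.1 [0.4007 0.2486 0.3008] [-180.     0.   -44.9] open 0.08712149799046308 gf 0.0 F [0.9 0.8 0.3]
delta_pos [436.  189.5   0.7] ang [-0.   0.  38.1]
```

>>> apply_moves([
  {"fingers":87,"delta_pos":[436,189,0],"angular":[0,0,38]},
  {"fingers":87,"delta_pos":[436,189,0],"angular":[0,0,38]},
  {"fingers":87,"delta_pos":[436,189,0],"angular":[0,0,38]},
  {"fingers":87,"delta_pos":[436,189,0],"angular":[0,0,38]},
  {"fingers":87,"delta_pos":[436,189,0],"angular":[0,0,38]},
  {"fingers":87,"delta_pos":[436,189,0],"angular":[0,0,38]},
  {"fingers":87,"delta_pos":[436,189,0],"angular":[0,0,38]},
  {"fingers":87,"delta_pos":[436,189,0],"angular":[0,0,38]},
  {"fingers":87,"delta_pos":[436,189,0],"angular":[0,0,38]},
  {"fingers":87,"delta_pos":[436,189,0],"angular":[0,0,38]},
])

```text
clock: 2.1
tool_pos: [0.5757, -0.1945, 0.2994]
orientation: [179.9, 0.0, -83.1]
force: [0.2, 1.0, -0.1]
opening: 0.0871
gripper_force: 0.0
```

```bash
python3 -c "
from h import *
goal([.5755,-.1935,.153],-83)
c=cam('wrist'); im=ctrl.snapshot('wrist')[:,:,::-1]; cv2.imwrite('pics/w1.png',im)
print(proj(c,[.5755,-.1935,.19]))"
```

```text
at 2.1 [ 0.5757 -0.1945  0.2994] [179.9   0.  -83.1] open 0.08707119787345 gf 0.0 F [ 0.2  1.  -0.1]
delta_pos [-1.000e+00 -1.000e-01  1.464e+02] ang [ 0.1  0.  -0.1]
(np.float64(250.0023356722716), np.float64(191.95518870275842))
```

View pics/w1.png

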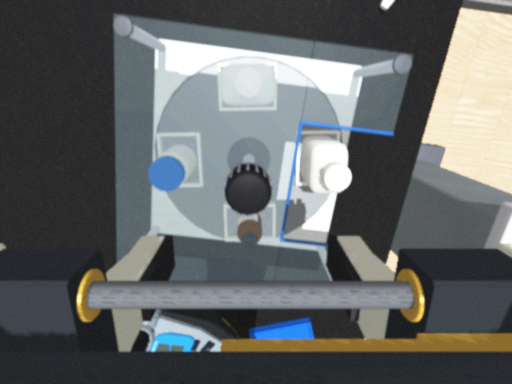

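The wrist view shows the knob top centred near (248,190); the prediction was (250,192), so the position is good. Next I descend and grip.

>>> apply_moves([
  {"fingers":87,"delta_pos":[-1,0,40],"angular":[0,0,0]},
  {"fingers":87,"delta_pos":[-1,0,80],"angular":[0,0,0]},
  {"fingers":87,"delta_pos":[-1,0,110],"angular":[0,0,0]},
  {"fingers":87,"delta_pos":[-1,0,130],"angular":[0,0,0]},
  {"fingers":87,"delta_pos":[-1,0,140],"angular":[0,0,0]},
  {"fingers":87,"delta_pos":[-1,0,146],"angular":[0,0,0]},
  {"fingers":60,"delta_pos":[-1,0,146],"angular":[0,0,0]},
  {"fingers":50,"delta_pos":[-1,0,146],"angular":[0,0,0]},
  {"fingers":46,"delta_pos":[-1,0,146],"angular":[0,0,0]},
  {"fingers":46,"delta_pos":[-1,0,146],"angular":[0,0,0]},
])

```text
clock: 3.15
tool_pos: [0.5757, -0.1901, 0.1555]
orientation: [-179.9, -0.0, -82.9]
force: [0.2, 0.6, -0.7]
opening: 0.0606
gripper_force: 0.0
```

>>> apply_moves([
  {"fingers":40,"delta_pos":[0,0,0],"angular":[0,0,0]},
  {"fingers":35,"delta_pos":[0,0,0],"angular":[0,0,0]},
  {"fingers":35,"delta_pos":[0,0,0],"angular":[0,0,0]},
])

```text
clock: 3.45
tool_pos: [0.577, -0.1899, 0.155]
orientation: [-179.8, -0.0, -82.9]
force: [5.7, 0.1, -2.6]
opening: 0.0429
gripper_force: 30.0
```

>>> apply_moves([
  {"fingers":54,"delta_pos":[0,0,0],"angular":[0,0,0]},
  {"fingers":54,"delta_pos":[3.5,-1.5,2],"angular":[0,0,0]},
  {"fingers":54,"delta_pos":[3.5,-1.5,2],"angular":[0,0,0]},
  {"fingers":35,"delta_pos":[3.5,-1.5,2],"angular":[0,0,0]},
  {"fingers":35,"delta_pos":[3.5,-1.5,2],"angular":[0,0,0]},
  {"fingers":35,"delta_pos":[3.5,-1.5,2],"angular":[0,0,0]},
])

```text
clock: 4.05
tool_pos: [0.5774, -0.1934, 0.1525]
orientation: [-180.0, -0.0, -83.0]
force: [1.2, -1.1, -2.0]
opening: 0.0435
gripper_force: 30.0
```

>>> apply_moves([
  {"fingers":35,"delta_pos":[0,0,0],"angular":[0,0,-2]},
  {"fingers":35,"delta_pos":[0,0,0],"angular":[0,0,-6]},
  {"fingers":35,"delta_pos":[0,0,0],"angular":[0,0,-11]},
  {"fingers":35,"delta_pos":[0,0,0],"angular":[0,0,-16]},
  {"fingers":35,"delta_pos":[0,0,0],"angular":[0,0,-21]},
  {"fingers":35,"delta_pos":[0,0,0],"angular":[0,0,-26]},
  {"fingers":35,"delta_pos":[0,0,0],"angular":[0,0,-31]},
  {"fingers":35,"delta_pos":[0,0,0],"angular":[0,0,-36]},
  {"fingers":35,"delta_pos":[0,0,0],"angular":[0,0,-39]},
  {"fingers":35,"delta_pos":[0,0,0],"angular":[0,0,-40]},
])

```text
clock: 5.05
tool_pos: [0.5787, -0.1928, 0.1525]
orientation: [-179.9, -0.1, -42.8]
force: [6.5, 1.9, -4.6]
opening: 0.0434
gripper_force: 30.0
```

>>> apply_moves([
  {"fingers":35,"delta_pos":[0,0,0],"angular":[0,0,-2]},
  {"fingers":35,"delta_pos":[0,0,0],"angular":[0,0,-6]},
  {"fingers":35,"delta_pos":[0,0,0],"angular":[0,0,-11]},
  {"fingers":35,"delta_pos":[0,0,0],"angular":[0,0,-16]},
  {"fingers":35,"delta_pos":[0,0,0],"angular":[0,0,-21]},
  {"fingers":35,"delta_pos":[0,0,0],"angular":[0,0,-26]},
  {"fingers":35,"delta_pos":[0,0,0],"angular":[0,0,-31]},
  {"fingers":35,"delta_pos":[0,0,0],"angular":[0,0,-36]},
  {"fingers":35,"delta_pos":[0,0,0],"angular":[0,0,-40]},
  {"fingers":35,"delta_pos":[0,0,0],"angular":[0,0,-43]},
])

```text
clock: 6.05
tool_pos: [0.5793, -0.1914, 0.1525]
orientation: [-179.9, -0.2, 0.2]
force: [6.2, 8.4, -3.2]
opening: 0.043
gripper_force: 30.0
```

>>> apply_moves([
  {"fingers":35,"delta_pos":[0,0,0],"angular":[0,0,0]},
  {"fingers":35,"delta_pos":[0,0,0],"angular":[0,0,0]},
  {"fingers":35,"delta_pos":[0,0,0],"angular":[0,0,0]},
])

```text
clock: 6.35
tool_pos: [0.5792, -0.1914, 0.1525]
orientation: [-179.9, -0.2, 0.1]
force: [6.2, 8.8, -5.0]
opening: 0.0434
gripper_force: 30.0
```

```bash
python3 - <<'E'
from h import *
o=ctrl.get_obs(); print(o['clock'],o['tool_pos'],o['orientation'],o['force'],o['moment'],o['joint_pos'])
t=ctrl.snapshot("top")[:,:,::-1]; s=ctrl.snapshot("scene")[:,:,::-1]
a=cv2.resize(t[135:245,210:330],None,fx=3.3,fy=3.3,interpolation=2)
b=cv2.resize(s[145:255,215:335],None,fx=3.3,fy=3.3,interpolation=2)
cv2.imwrite("pics/c2.png",np.hstack([a,b]))
for n in("top","scene"): print(n,proj(cam(n),[.4805,-.1935,.130]),proj(cam(n),[.4805,-.1935,.036]))
E
```

```text
6.35 [ 0.57924413 -0.19142109  0.15249995] [-1.79887162e+02 -2.15285187e-01  1.00296466e-01] [ 6.18378994  8.80647776 -5.04051059] [ 2.6681572  -2.35329691  0.05323427] [-3.65463312e-02  1.76363375e+01 -1.37153265e+01 -1.33037337e-01
 -5.84333898e+01  9.02064858e+01]
top (np.float64(270.9950638520138), np.float64(217.31329514956997)) (np.float64(269.32064881773186), np.float64(218.89593984705073))
scene (np.float64(259.69236597317706), np.float64(211.84286803398254)) (np.float64(259.52982758650114), np.float64(235.18249297315413))
```

View pics/c2.png

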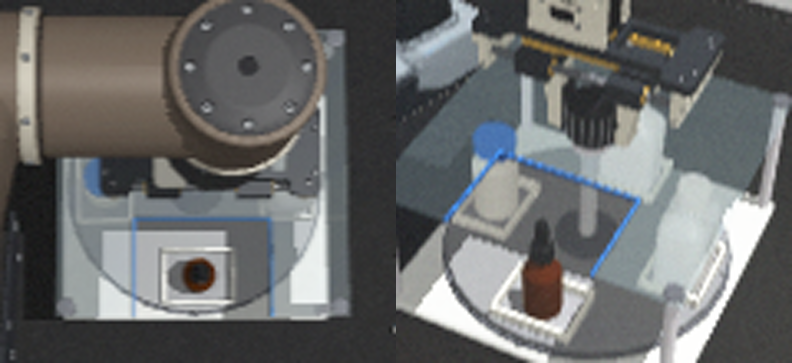

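The amber cap is now at top-image (270.3,218.0) and scene (259.5,212.3), both within a few mm of the predicted notch centre. Next I release, lift and move over the bottle.

```bash
python3 -c "
from h import *
print(tri(cam('top'),(270.3,218.0),cam('scene'),(259.5,212.3)))
goal([.4805,-.193,.24],0)"
```

```text
(array([ 0.47900123, -0.19236068,  0.12890623]), np.float64(0.00236408559204379))
at 6.45 [ 0.5792 -0.1914  0.1525] [-1.799e+02 -2.000e-01  1.000e-01] open 0.04330625851329599 gf 29.999086941825226 F [ 6.9  8.8 -3.8]
delta_pos [-98.4   1.2 -87.9] ang [-0.1 -0.2  0.1]
```

>>> apply_moves([
  {"fingers":52,"delta_pos":[0,0,0],"angular":[0,0,0]},
  {"fingers":60,"delta_pos":[0,0,0],"angular":[0,0,0]},
  {"fingers":60,"delta_pos":[0,0,0],"angular":[0,0,0]},
  {"fingers":60,"delta_pos":[0,0,-20],"angular":[0,0,0]},
  {"fingers":60,"delta_pos":[0,0,-55],"angular":[0,0,0]},
  {"fingers":60,"delta_pos":[0,0,-85],"angular":[0,0,0]},
  {"fingers":50,"delta_pos":[-40,1,-88],"angular":[0,0,0]},
  {"fingers":50,"delta_pos":[-80,1,-88],"angular":[0,0,0]},
  {"fingers":50,"delta_pos":[-98,1,-88],"angular":[0,0,0]},
  {"fingers":50,"delta_pos":[-98,1,-88],"angular":[0,0,0]},
])

```text
clock: 7.45
tool_pos: [0.4767, -0.1948, 0.2415]
orientation: [-180.0, -0.1, -0.0]
force: [0.1, 0.1, 0.0]
opening: 0.0503
gripper_force: 0.0
```

```bash
python3 - <<'E'
from h import *
goal([.4805,-.193,.099],0)
c=cam("wrist"); w=ctrl.snapshot("wrist")[:,:,::-1]; cv2.imwrite("pics/w2.png",w)
print(proj(c,[.4805,-.193,.130]),ctrl.get_obs()['joint_pos'])
E
```

```text
at 7.45 [ 0.4767 -0.1948  0.2415] [-1.8e+02 -1.0e-01 -0.0e+00] open 0.050275174930343836 gf 0.0 F [0.1 0.1 0. ]
delta_pos [  3.6  -1.8 142.5] ang [-0.  -0.1 -0. ]
(np.float64(248.97224996989937), np.float64(187.1508964083163)) [-3.50632886e-01  4.87010390e+00 -1.78095318e+01  1.25784785e-02
 -6.72355100e+01  9.03656230e+01]
```

View pics/w2.png

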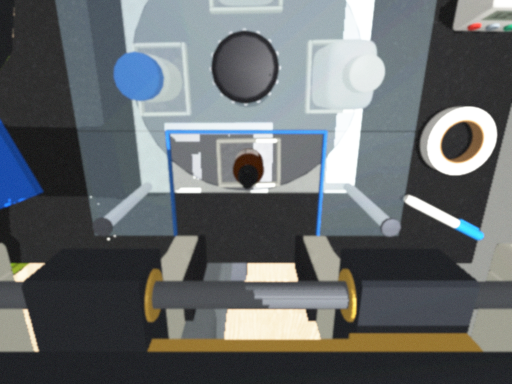

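The wrist view shows the amber bottle in the notch with its black tip near (248,182). I'll measure it more exactly with a mask.

```bash
python3 - <<'E'
from h import *
c=cam("wrist"); w=cv2.imread("pics/w2.png")
g=w.max(2)[155:195,225:275]; hsv=cv2.cvtColor(w,cv2.COLOR_BGR2HSV)[155:195,225:275]
m=(g<45).astype(np.uint8); br=((hsv[:,:,1]>120)&(hsv[:,:,2]>35)).astype(np.uint8)
for q in(m,br):
    ys,xs=np.nonzero(q); print(len(xs),xs.mean()+225,ys.mean()+155,xs.min()+225,xs.max()+225,ys.min()+155,ys.max()+155)
for v in(180,183,186): print(v,onz(c,248.3,v,.130))
cv2.imwrite("pics/w2c.png",cv2.resize(w[150:200,215:280],None,fx=8,fy=8,interpolation=0))
E
```

```text
354 247.635593220339 175.25706214689265 238 257 165 187
383 248.32637075718014 163.97127937336813 234 262 155 180
180 [ 0.48876815 -0.1924698   0.13      ]
183 [ 0.48595044 -0.19246702  0.13      ]
186 [ 0.48311516 -0.19246423  0.13      ]
```

View pics/w2c.png

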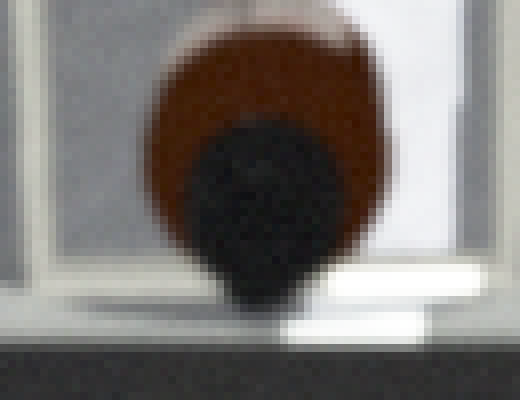

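>>> apply_moves([
  {"fingers":50,"delta_pos":[5,-2,0],"angular":[0,0,0]},
  {"fingers":50,"delta_pos":[5,-2,30],"angular":[0,0,0]},
  {"fingers":50,"delta_pos":[5,-2,60],"angular":[0,0,0]},
  {"fingers":50,"delta_pos":[5,-2,80],"angular":[0,0,0]},
  {"fingers":50,"delta_pos":[5,-2,90],"angular":[0,0,0]},
  {"fingers":50,"delta_pos":[5,-2,90],"angular":[0,0,0]},
])

```text
clock: 8.1
tool_pos: [0.4841, -0.1924, 0.149]
orientation: [180.0, 0.2, 0.1]
force: [-0.4, 0.3, 0.6]
opening: 0.0505
gripper_force: 0.0
```

```bash
python3 -c "
from h import *
c=cam('wrist')
goal([.482,-.1925,.099],0)
" 
```

```text
at 8.1 [ 0.4841 -0.1924  0.149 ] [1.8e+02 2.0e-01 1.0e-01] open 0.05046810076254483 gf 0.0 F [-0.4  0.3  0.6]
delta_pos [-1.9  0.1 50. ] ang [0.  0.2 0.1]
```

>>> apply_moves([
  {"fingers":50,"delta_pos":[-1.5,0,15],"angular":[0,0,0]},
  {"fingers":50,"delta_pos":[-1.5,0,30],"angular":[0,0,0]},
  {"fingers":50,"delta_pos":[-1.5,0,42],"angular":[0,0,0]},
  {"fingers":50,"delta_pos":[-1.5,0,49],"angular":[0,0,0]},
  {"fingers":50,"delta_pos":[-1.5,0,49],"angular":[0,0,0]},
  {"fingers":40,"delta_pos":[-1.5,0,49],"angular":[0,0,0]},
  {"fingers":30,"delta_pos":[-1.5,0,49],"angular":[0,0,0]},
  {"fingers":22,"delta_pos":[-1.5,0,49],"angular":[0,0,0]},
  {"fingers":15,"delta_pos":[-1.5,0,49],"angular":[0,0,0]},
  {"fingers":10,"delta_pos":[-1.5,0,49],"angular":[0,0,0]},
])

```text
clock: 9.1
tool_pos: [0.4827, -0.1925, 0.1018]
orientation: [180.0, -0.0, 0.0]
force: [-0.1, -0.2, 0.7]
opening: 0.0157
gripper_force: 27.4
```

>>> apply_moves([
  {"fingers":10,"delta_pos":[0,0,0],"angular":[0,0,0]},
  {"fingers":10,"delta_pos":[0,0,0],"angular":[0,0,0]},
  {"fingers":10,"delta_pos":[0,0,0],"angular":[0,0,0]},
])

```text
clock: 9.4
tool_pos: [0.4828, -0.1925, 0.1017]
orientation: [180.0, -0.0, 0.1]
force: [-0.1, 0.2, 2.0]
opening: 0.0149
gripper_force: 29.6
```

>>> apply_moves([
  {"fingers":26,"delta_pos":[0,0,0],"angular":[0,0,0]},
  {"fingers":26,"delta_pos":[0,0,2],"angular":[0,0,0]},
  {"fingers":26,"delta_pos":[0,0,5],"angular":[0,0,0]},
  {"fingers":26,"delta_pos":[0,0,5],"angular":[0,0,0]},
  {"fingers":18,"delta_pos":[0,0,5],"angular":[0,0,0]},
  {"fingers":10,"delta_pos":[0,0,5],"angular":[0,0,0]},
  {"fingers":10,"delta_pos":[0,0,5],"angular":[0,0,0]},
  {"fingers":10,"delta_pos":[0,0,5],"angular":[0,0,0]},
])

```text
clock: 10.2
tool_pos: [0.4826, -0.1924, 0.0965]
orientation: [-180.0, 0.0, 0.0]
force: [-0.5, 0.1, -1.2]
opening: 0.0166
gripper_force: 29.8
```

>>> apply_moves([
  {"fingers":10,"delta_pos":[0,0,-5],"angular":[0,0,0]},
  {"fingers":10,"delta_pos":[0,0,-18],"angular":[0,0,0]},
  {"fingers":10,"delta_pos":[0,0,-38],"angular":[0,0,0]},
  {"fingers":10,"delta_pos":[0,0,-60],"angular":[0,0,0]},
  {"fingers":10,"delta_pos":[0,0,-85],"angular":[0,0,0]},
  {"fingers":10,"delta_pos":[0,0,-110],"angular":[0,0,0]},
  {"fingers":10,"delta_pos":[0,0,-135],"angular":[0,0,0]},
  {"fingers":10,"delta_pos":[0,0,-155],"angular":[0,0,0]},
  {"fingers":10,"delta_pos":[0,0,-168],"angular":[0,0,0]},
  {"fingers":10,"delta_pos":[0,0,-170],"angular":[0,0,0]},
])

```text
clock: 11.2
tool_pos: [0.4833, -0.1925, 0.2683]
orientation: [180.0, -0.2, 0.1]
force: [0.0, -0.6, -1.4]
opening: 0.017
gripper_force: 29.8
```

```bash
python3 - <<'E'
from h import *
goal([.468,.154,.265],0)
t=ctrl.snapshot("wrist")[:,:,::-1]; s=ctrl.snapshot("scene")[:,:,::-1]
cv2.imwrite("pics/c3.png",np.hstack([cv2.resize(s[100:270,130:345],None,fx=2,fy=2),cv2.resize(t,(453,340))])[:,:800])
E
```

```text
at 11.2 [ 0.4833 -0.1925  0.2683] [ 1.8e+02 -2.0e-01  1.0e-01] open 0.017004959058817784 gf 29.81509880235535 F [ 0.  -0.6 -1.4]
delta_pos [ -15.  -346.6    3.1] ang [ 0.  -0.2  0.1]
```

View pics/c3.png

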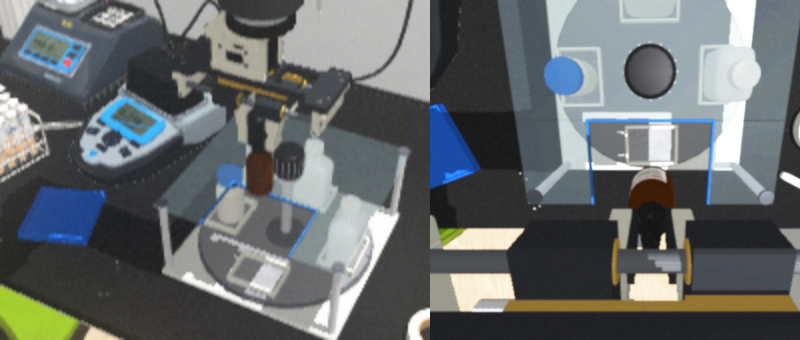

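The bottle hangs upright in the grip, clear of the lid, and the other three containers stand in their bays. Next I carry it to the tray.

>>> apply_moves([
  {"fingers":10,"delta_pos":[-2,-15,0],"angular":[0,0,0]},
  {"fingers":10,"delta_pos":[-5,-45,0],"angular":[0,0,0]},
  {"fingers":10,"delta_pos":[-8,-85,0],"angular":[0,0,0]},
  {"fingers":10,"delta_pos":[-10,-130,0],"angular":[0,0,0]},
  {"fingers":10,"delta_pos":[-12,-175,0],"angular":[0,0,0]},
  {"fingers":10,"delta_pos":[-14,-220,0],"angular":[0,0,0]},
  {"fingers":10,"delta_pos":[-15,-265,0],"angular":[0,0,0]},
  {"fingers":10,"delta_pos":[-15,-305,0],"angular":[0,0,0]},
  {"fingers":10,"delta_pos":[-15,-330,0],"angular":[0,0,0]},
  {"fingers":10,"delta_pos":[-15,-343,0],"angular":[0,0,0]},
])

```text
clock: 12.3
tool_pos: [0.4667, 0.1523, 0.2651]
orientation: [179.9, 0.1, 0.2]
force: [0.1, -0.9, -0.9]
opening: 0.0167
gripper_force: 29.8
```

>>> apply_moves([
  {"fingers":10,"delta_pos":[0,0,10],"angular":[0,0,0]},
  {"fingers":10,"delta_pos":[0,0,30],"angular":[0,0,0]},
  {"fingers":10,"delta_pos":[0,0,60],"angular":[0,0,0]},
  {"fingers":10,"delta_pos":[0,0,90],"angular":[0,0,0]},
  {"fingers":10,"delta_pos":[0,0,115],"angular":[0,0,0]},
  {"fingers":10,"delta_pos":[0,0,130],"angular":[0,0,0]},
  {"fingers":10,"delta_pos":[0,0,140],"angular":[0,0,0]},
  {"fingers":10,"delta_pos":[0,0,140],"angular":[0,0,0]},
])

```text
clock: 13.1
tool_pos: [0.4664, 0.149, 0.1249]
orientation: [179.9, 0.2, -0.0]
force: [-1.6, 0.1, -0.9]
opening: 0.0169
gripper_force: 29.8
```

```bash
python3 - <<'E'
from h import *
goal([.468,.150,.0765],0)
s=ctrl.snapshot("scene")[:,:,::-1]; w=ctrl.snapshot("wrist")[:,:,::-1]
cv2.imwrite("pics/c4.png",np.hstack([cv2.resize(s[100:270,80:240],None,fx=2.2,fy=2.2),cv2.resize(w,(448,374))]))
c=cam("scene"); print(proj(c,[.468,.15,.03]))
E
```

```text
at 13.1 [0.4664 0.149  0.1249] [179.9   0.2  -0. ] open 0.016901808095228472 gf 29.81543160713045 F [-1.6  0.1 -0.9]
delta_pos [ 1.7 -1.1 48.4] ang [ 0.1  0.2 -0. ]
(np.float64(161.4160403959545), np.float64(202.34773735886517))
```

View pics/c4.png

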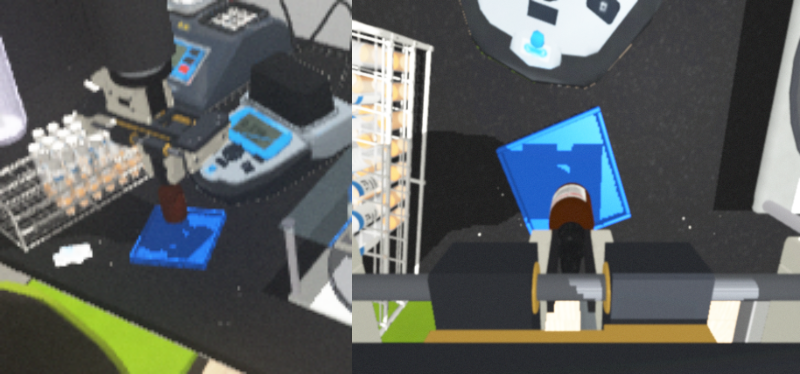

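The bottle is hanging over the tray, and the tube rack is close on the left. I'll check that clearance before the final descent.

```bash
python3 - <<'E'
from h import *
c=cam("wrist"); f=512/448
for p in [(430,45),(418,180),(408,260)]:
    for z in(.02,.08,.11): print(p,z,np.round(onz(c,(p[0]-352)*f,p[1]*384/374,z),3))
# tallest tube cap height: scene crop cap (70,122) nearest, same in initial top (125,187)?
T,S=cam("top"),cam("scene")
print("rack right-rear top corner",tri(T,(133,185),S,(80+150/2.2,100+148/2.2)))
E
```

```text
(430, 45) 0.02 [0.587 0.276 0.02 ]
(430, 45) 0.08 [0.579 0.248 0.08 ]
(430, 45) 0.11 [0.576 0.234 0.11 ]
(418, 180) 0.02 [0.475 0.307 0.02 ]
(418, 180) 0.08 [0.492 0.272 0.08 ]
(418, 180) 0.11 [0.501 0.254 0.11 ]
(408, 260) 0.02 [0.391 0.332 0.02 ]
(408, 260) 0.08 [0.428 0.292 0.08 ]
(408, 260) 0.11 [0.446 0.271 0.11 ]
rack right-rear top corner (array([0.58679743, 0.28025518, 0.04542826]), np.float64(0.028318418611821883))
```

>>> apply_moves([
  {"fingers":10,"delta_pos":[2,0,12],"angular":[0,0,0]},
  {"fingers":10,"delta_pos":[2,0,24],"angular":[0,0,0]},
  {"fingers":10,"delta_pos":[2,0,34],"angular":[0,0,0]},
  {"fingers":10,"delta_pos":[2,0,40],"angular":[0,0,0]},
  {"fingers":10,"delta_pos":[2,0,43],"angular":[0,0,0]},
  {"fingers":10,"delta_pos":[2,0,45],"angular":[0,0,0]},
  {"fingers":10,"delta_pos":[2,0,46],"angular":[0,0,0]},
  {"fingers":10,"delta_pos":[2,0,46],"angular":[0,0,0]},
])

```text
clock: 14.0
tool_pos: [0.4695, 0.1507, 0.0807]
orientation: [-180.0, -0.0, 0.1]
force: [0.3, 0.8, -0.7]
opening: 0.0167
gripper_force: 29.8
```

>>> apply_moves([
  {"fingers":10,"delta_pos":[0,0,1],"angular":[0,0,0]},
  {"fingers":10,"delta_pos":[0,0,2],"angular":[0,0,0]},
  {"fingers":10,"delta_pos":[0,0,2],"angular":[0,0,0]},
])

```text
clock: 14.3
tool_pos: [0.4694, 0.1505, 0.0786]
orientation: [-180.0, -0.0, 0.0]
force: [-0.2, -0.0, -1.5]
opening: 0.0167
gripper_force: 29.8
```

>>> apply_moves([
  {"fingers":10,"delta_pos":[0,0,1],"angular":[0,0,0]},
  {"fingers":10,"delta_pos":[0,0,2],"angular":[0,0,0]},
  {"fingers":10,"delta_pos":[0,0,2],"angular":[0,0,0]},
])

```text
clock: 14.6
tool_pos: [0.4693, 0.1505, 0.0765]
orientation: [180.0, 0.0, 0.0]
force: [0.1, 0.4, -0.6]
opening: 0.0168
gripper_force: 29.8
```

>>> apply_moves([
  {"fingers":10,"delta_pos":[0,0,0.7],"angular":[0,0,0]},
  {"fingers":10,"delta_pos":[0,0,1.3],"angular":[0,0,0]},
  {"fingers":10,"delta_pos":[0,0,1.3],"angular":[0,0,0]},
])

```text
clock: 14.9
tool_pos: [0.4703, 0.1509, 0.0763]
orientation: [-180.0, -0.1, 0.1]
force: [-0.5, -0.5, 7.7]
opening: 0.0168
gripper_force: 30.2
```

Contact reads 7.7 N. Next I release gently and withdraw.

>>> apply_moves([
  {"fingers":14,"delta_pos":[0,0,-1],"angular":[0,0,0]},
  {"fingers":18,"delta_pos":[0,0,-1],"angular":[0,0,0]},
  {"fingers":22,"delta_pos":[0,0,-1],"angular":[0,0,0]},
  {"fingers":30,"delta_pos":[0,0,-1],"angular":[0,0,0]},
  {"fingers":40,"delta_pos":[0,0,-1],"angular":[0,0,0]},
  {"fingers":40,"delta_pos":[0,0,-1],"angular":[0,0,0]},
  {"fingers":40,"delta_pos":[0,0,-10],"angular":[0,0,0]},
  {"fingers":40,"delta_pos":[0,0,-35],"angular":[0,0,0]},
  {"fingers":40,"delta_pos":[0,0,-70],"angular":[0,0,0]},
  {"fingers":40,"delta_pos":[0,0,-110],"angular":[0,0,0]},
])

```text
clock: 15.9
tool_pos: [0.4687, 0.15, 0.1864]
orientation: [179.9, 0.1, 0.0]
force: [0.6, 0.6, -0.1]
opening: 0.0398
gripper_force: 0.0
```

>>> apply_moves([
  {"fingers":40,"delta_pos":[0,0,-40],"angular":[0,0,0]},
  {"fingers":40,"delta_pos":[0,0,-60],"angular":[0,0,0]},
  {"fingers":40,"delta_pos":[0,0,-60],"angular":[0,0,0]},
  {"fingers":40,"delta_pos":[0,0,-60],"angular":[0,0,0]},
])

```text
clock: 16.3
tool_pos: [0.4692, 0.1506, 0.2459]
orientation: [-179.9, -0.0, 0.0]
force: [-0.8, 0.4, -0.2]
opening: 0.0399
gripper_force: 0.0
```

```bash
python3 - <<'E'
from h import *
o=ctrl.get_obs();print(o['clock'],o['tool_pos'],o['force'])
s=ctrl.snapshot("scene")[:,:,::-1]; w=ctrl.snapshot("wrist")[:,:,::-1]
cv2.imwrite("pics/c5.png",np.hstack([cv2.resize(s[100:290,80:390],(520,319)),cv2.resize(w[60:260,120:370],(280,319))]))
E
```

```text
16.3 [0.46921773 0.15056922 0.24587524] [-0.83020933  0.41849542 -0.22262519]
```

View pics/c5.png

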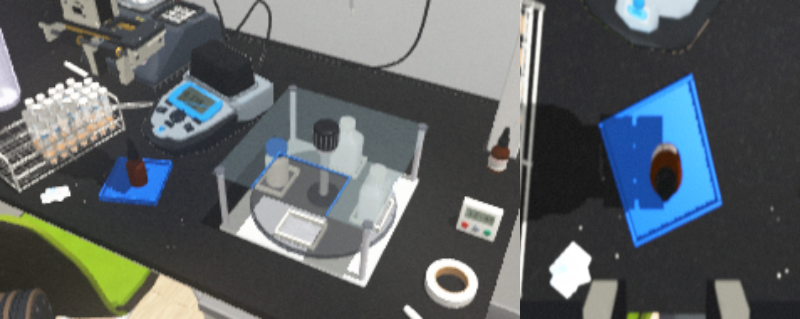

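The bottle stands upright in the middle of the tray, the gripper is clear, and the other three containers are in their bays. I'm handing the job in.

```bash
python3 -c "
from plant import ctrl
print(ctrl.close_job())"
```

```text
the job is handed in; nothing more can be done
None
```

I turned the carousel to bring the amber bottle into the notch, lifted it out and set it upright in the blue tray; the last pictures showed the other three containers still in their bays, and I handed the job in at about 16 s on the robot's clock (no verdict came back).

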